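Find the rocking cover and press it home

TASK

One of the four white covers on the grey terminal box is not seated: press near an edge of one cover after another until you find the one that rocks, then press that cover in its middle until it is fully home. Finish while still holding it down with the fingertips, touching none of the other covers. Only press: do not lift a cover off, and leave the tools and the tin standing beside the box alone.

Things in the scene. Friction and masses are not known exactly. Their poses are not given: they have to be found in the camera images.
- box: Grey terminal box fixed on the bench, 150 x 150 mm, deck 22 mm high, two black cable glands on its +x side. Origin: centre of the underside. Four covers on collars, centres at +-35 mm in its x and y, 16 mm gaps between covers. Under one, another from run to run, the collar is 3.5 mm lower and a stiff 8 mm square clip holds the cover up in its middle, level with the rest.
- cover_1: White square cover, 54 x 54 mm, 70 g, loose on its collar, a plug beneath it keeping it in place. Origin: on its centre line, 40 mm above the bench at the start; z up; flat top face 7 mm above the origin (47 mm above the bench). Identical to the other three; any may be the unseated one. A sound cover rests on its seat all round and does not give when pressed.
- cover_2: White square cover, 54 x 54 mm, 70 g, loose on its collar, a plug beneath it keeping it in place. Origin: on its centre line, 40 mm above the bench at the start; z up; flat top face 7 mm above the origin (47 mm above the bench). Identical to the other three; any may be the unseated one. Pressed within 10 mm of an edge, even with 1 N, the unseated cover tips up to 0.17 rad, that edge sinking 3 to 4 mm; let go, it falls back level.
- cover_3: White square cover, 54 x 54 mm, 70 g, loose on its collar, a plug beneath it keeping it in place. Origin: on its centre line, 40 mm above the bench at the start; z up; flat top face 7 mm above the origin (47 mm above the bench). Identical to the other three; any may be the unseated one. Pressed in its middle with about 10 N, the unseated cover slides straight down 3.5 mm onto its seat and stays there.
- cover_4: White square cover, 54 x 54 mm, 70 g, loose on its collar, a plug beneath it keeping it in place. Origin: on its centre line, 40 mm above the bench at the start; z up; flat top face 7 mm above the origin (47 mm above the bench). Identical to the other three; any may be the unseated one. Sound covers never give; the unseated one tips when pressed near an edge.
- screwdriver: Yellow-handled screwdriver, 180 mm long along its y, 28 mm wide, 24 mm high, lying loose on the robot's side of the box. Origin: underside, mid-length. Not part of the job.
- tin: Small round green tin with a grey lid, 65 mm across, 41 mm high, standing loose at the box's near side. Origin: centre of the underside. Not part of the job.
- clamp: Small blue screw clamp, 36 x 60 mm, 85 mm high, standing loose at the box's far side. Origin: centre of the underside. Not part of the job.

How it is judged:
On the way, in this order (a step that is already met when the one before it is completed fails the run):
1. the unseated cover has been rocked by a press near its edge (tilted more than 0.04 rad) (angle between any of cover_1, cover_2, cover_3, cover_4's own z axis and vertical above 0.04 rad), for 0.05 s.
2. that cover has gone down onto its seat and lies level (((height (world z) of cover_1 below 0.0372 m and angle between cover_1's own z axis and vertical below 0.03 rad) or (height (world z) of cover_2 below 0.0372 m and angle between cover_2's own z axis and vertical below 0.03 rad) or (height (world z) of cover_3 below 0.0372 m and angle between cover_3's own z axis and vertical below 0.03 rad) or (height (world z) of cover_4 below 0.0372 m and angle between cover_4's own z axis and vertical below 0.03 rad))), for 0.1 s.
At the end, for the whole second after the job is handed in: The unseated cover is at least 2.8 mm lower than at the start and level within 0.03 rad, the fingers press on it with more than 1.5 N, and the other three covers lie level at their old height, untouched (((height (world z) of cover_1 below 0.0372 m and angle between each of cover_1, cover_2, cover_3, cover_4's own z axis and vertical below 0.03 rad and contact force between the fingers and cover_1 above 1.5 N and height (world z) of each of cover_2, cover_3, cover_4 above 0.0378 m and contact force between the fingers and cover_2 below 0.5 N and contact force between the fingers and cover_3 below 0.5 N and contact force between the fingers and cover_4 below 0.5 N) or (height (world z) of cover_2 below 0.0372 m and angle between each of cover_2, cover_1, cover_3, cover_4's own z axis and vertical below 0.03 rad and contact force between the fingers and cover_2 above 1.5 N and height (world z) of each of cover_1, cover_3, cover_4 above 0.0378 m and contact force between the fingers and cover_1 below 0.5 N and contact force between the fingers and cover_3 below 0.5 N and contact force between the fingers and cover_4 below 0.5 N) or (height (world z) of cover_3 below 0.0372 m and angle between each of cover_3, cover_1, cover_2, cover_4's own z axis and vertical below 0.03 rad and contact force between the fingers and cover_3 above 1.5 N and height (world z) of each of cover_1, cover_2, cover_4 above 0.0378 m and contact force between the fingers and cover_1 below 0.5 N and contact force between the fingers and cover_2 below 0.5 N and contact force between the fingers and cover_4 below 0.5 N) or (height (world z) of cover_4 below 0.0372 m and angle between each of cover_4, cover_1, cover_2, cover_3's own z axis and vertical below 0.03 rad and contact force between the fingers and cover_4 above 1.5 N and height (world z) of each of cover_1, cover_2, cover_3 above 0.0378 m and contact force between the fingers and cover_1 below 0.5 N and contact force between the fingers and cover_2 below 0.5 N and contact force between the fingers and cover_3 below 0.5 N))); the arm keeps its last pose, push and grip.
It fails at once if a cover was lifted (more than 12 mm) or tipped off its collar (height (world z) of any of cover_1, cover_2, cover_3, cover_4 above 0.052 m or angle between any of cover_1, cover_2, cover_3, cover_4's own z axis and vertical above 0.4 rad).
It fails at once if the screwdriver, tin or clamp was moved more than 15 mm (distance of any of screwdriver, tin, clamp from where it was at the start of the episode above 0.015 m).
It also fails if it takes over 42 s, if anything falls off the work surface, if the arm or the gripper's body presses on something with over 40 N, if the wrist force passes 120 N, or if a joint passes its speed limit or range.

ROBOT

A 6-joint arm with a two-finger parallel gripper is mounted at the origin on a cart in front of the work surface, level with it; the furniture and walls round the work are solid. World frame = base frame: x ahead of the robot, y to its left, z up, the work surface at z = 0. Lengths are in m, angles in rad, forces in N, time in s.
With the tool pointing down it reaches from about 0.3 to 0.875 m from the base axis. Payload 6.4 kg.
Tool frame: the origin (TCP) lies between the finger pads; the fingertips stand tip_extent ahead of it and the grasp point (between the pads) lies 5 mm behind it (tip_extent is the distance from the TCP to the fingertips, in m); z points along the fingers, y is the direction in which the jaws open and shut (so a half turn about z gives the same grasp; the last joint's range is limited). The gripper opens to 85 mm and grips with 20 to 120 N. Pads are 22 mm wide; open, the fingers measure 114 mm over their backs; the gripper's body (76 mm by 85 mm) begins 54 mm behind the grasp point. The pads swing forward as they close: fully open they stand 13 mm farther back than shut.
Start: joints at [-1.307, 0.181, 1.607, -0, 1.354, -0.206], TCP at [0.26, -0.513, 0.245] pointing down, gripper open.
Joint ranges: [-2.99, 2.99], [-0.89, 2.07], [0.3, 2.58], [-1.14, 4.28], [0, 2.63], [-3.12, 3.12]. Speed limits (rad/s): [2.57, 2.57, 3.01, 3.14, 3.14, 3.14].

INTERFACE

Orientations are given as a unit quaternion [w, x, y, z].
In Python, from bench import * gives the robot as it stands.
- The arm moves only by the shell command python3 -m jog 'ROWS'. ROWS is JSON, a list of rows, each a list of 3 entries, a list of its own where there are three numbers: the shift along the tool's x, y, z in mm, then the turn, a rotation vector about the tool's x, y, z in rad, then the opening, from 0 (shut) to 1 (fully open). A call has 1 to 20 rows; each row is the pose to reach, as a shift and turn from the pose measured when the call began, along the tool's axes at that moment; what a row does not reach only later rows make up. A row lasts 1/12 s, in which the tool goes at most 41.7 mm and 7.16 degrees, less where a joint would pass 70% of its speed; a pose out of reach is approached as far as the arm can. A call with a gripper value outside its range is refused whole. The fingers move at their own pace and stop on an object; the grip force is fixed at half the most. Time passes only in rows, so rows that repeat a pose let the fingers close. It gives the time, the measured TCP pose, the force and the opening at its end, in the units of the state.
- get_obs(): the state, without advancing time (a new reading comes with each control period).
- camera(name): name is "side" or "top"; returns (picture, depth): 480x640x3 uint8, red, green, blue; 480x640 float32, m along the optical axis (not along the pixel's ray), 0 where there is no reading.
- get_calibration(name): a dict with "fx", "fy", "cx", "cy" (pixels), "world_from_camera" (4x4, takes a point from camera to world coordinates). Camera axes: x right, y down, z forward; pixel columns grow to the right and rows downward; lengths in m; the calibration is good to about 2 mm. A picture is of the moment at which its call begins. get_calibration takes no time and is no camera call.
- hand_in(): hands the job in, once; it reports no verdict.
The state is a dict: "time_s": time; "q": joint angles; "dq": joint speeds; "joint_efforts": joint torques, N m; "eef_pos": TCP position; "eef_rot": TCP orientation; "wrist_force": force on the tool from outside, world axes, zero at the start; "torque": the same for the moment, N m; "opening": opening from 0.0 (shut) to 1.0 (fully open).
Only numpy, scipy, OpenCV 4.12 (cv2) and the standard library are available. Lean on these libraries where they do the work, as an engineer would, in place of code of your own. Each camera call takes 0.05 s, during which the arm holds its last target.

## Working session

There is one attempt and no reset: what is moved stays moved. The work goes in short steps, Python scripts to look and compute and a shell command to move; the robot and the scene stay as the last step left them, time stands still between calls to the robot, and variables do not carry over. Pictures are saved under pics/ and viewed, and the job is handed in when it is done.

```bash
mkdir -p pics; ls; python3 - <<'E'
from bench import *
import cv2,numpy as np
o=get_obs()
print({k:(np.round(v,4).tolist() if not isinstance(v,(str,dict)) else v) for k,v in o.items()})
for n in("top","side"):
    p,d=camera(n); cv2.imwrite(f"pics/{n}0.png",p[:,:,::-1]); np.save(f"pics/{n}0d.npy",d)
    c=get_calibration(n); print(n,c["fx"],c["fy"],c["cx"],c["cy"]);print(np.round(c["world_from_camera"],4))
E
```

```text
pics
{'time_s': 0.0, 'q': [-1.3073, 0.1815, 1.608, 0.0, 1.3538, -0.2063], 'dq': [0.0004, 0.0016, -0.0002, -0.0003, 0.0017, -0.0013], 'joint_efforts': [0.0001, -44.4867, -35.1335, -0.0003, 0.0093, 0.0], 'eef_pos': [0.2602, -0.5122, 0.2444], 'eef_rot': [-0.0009, 0.9725, 0.2327, -0.0], 'wrist_force': [-0.0263, -0.1378, 0.5237], 'torque': [-0.0069, 0.0014, -0.0103], 'opening': 0.9973}
top 462.9917373409221 462.9917373409221 314.5726235340854 235.90727949609098
[[ 9.000e-04 -9.918e-01  1.278e-01  3.523e-01]
 [-9.999e-01 -2.700e-03 -1.390e-02  2.799e-01]
 [ 1.410e-02 -1.278e-01 -9.917e-01  8.948e-01]
 [ 0.000e+00  0.000e+00  0.000e+00  1.000e+00]]
side 455.69240579534124 455.69240579534124 319.75681364863516 249.7717145094522
[[-0.5103 -0.7461  0.4277  0.0936]
 [-0.8598  0.4344 -0.2683  0.4998]
 [ 0.0144 -0.5047 -0.8632  0.7923]
 [ 0.      0.      0.      1.    ]]
```

View pics/top0.png

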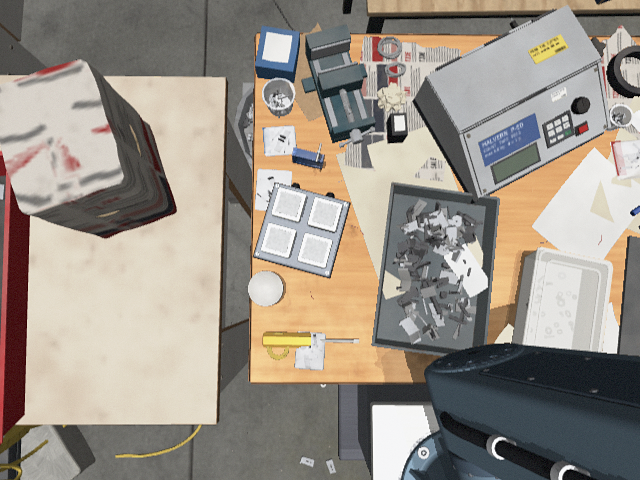

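View pics/side0.png

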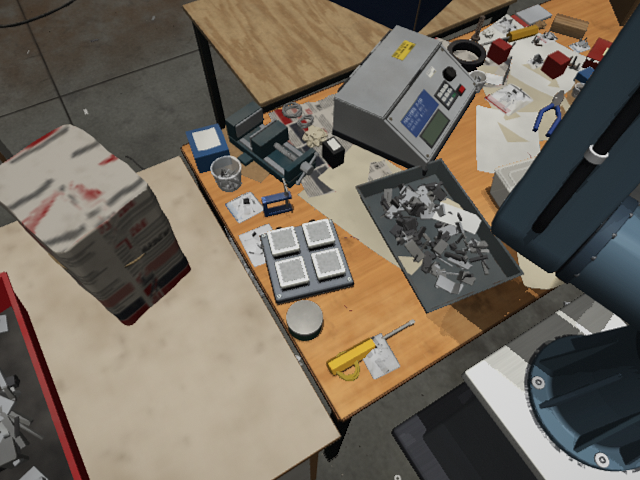

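The top view shows the four white covers at about (289,205), (323,212), (278,240) and (316,250). The tin is at (266,288), the clamp at (308,156) and the screwdriver at (310,340). Next I'll measure the covers.

```bash
cat > h.py <<'E'
from bench import *
import cv2,numpy as np
def ray(n,uv,z):
    c=get_calibration(n);T=np.array(c["world_from_camera"])
    uv=np.atleast_2d(uv).astype(float)
    d=np.c_[(uv[:,0]-c["cx"])/c["fx"],(uv[:,1]-c["cy"])/c["fy"],np.ones(len(uv))]@T[:3,:3].T
    s=(z-T[2,3])/d[:,2]
    return T[:3,3]+d*s[:,None]
def dep(n,u,v,d):
    c=get_calibration(n);T=np.array(c["world_from_camera"])
    z=d[v,u];p=np.array([(u-c["cx"])/c["fx"]*z,(v-c["cy"])/c["fy"]*z,z]);return T[:3,:3]@p+T[:3,3]
E
python3 - <<'E'
from h import *
rois={"top":(245,175,120,110),"side":(255,205,110,105)}
for n in rois:
    p=cv2.imread(f"pics/{n}0.png");d=np.load(f"pics/{n}0d.npy")
    x,y,w,h=rois[n]; hsv=cv2.cvtColor(p,cv2.COLOR_BGR2HSV)
    m=np.zeros(p.shape[:2],np.uint8)
    m[y:y+h,x:x+w]=((hsv[y:y+h,x:x+w,1]<35)&(hsv[y:y+h,x:x+w,2]>185))*255
    m=cv2.morphologyEx(m,cv2.MORPH_CLOSE,np.ones((3,3)))
    for c in cv2.findContours(m,cv2.RETR_EXTERNAL,cv2.CHAIN_APPROX_NONE)[0]:
        if cv2.contourArea(c)<200: continue
        r=cv2.minAreaRect(c)
        b=ray(n,cv2.boxPoints(r),.047)[:,:2]
        q=cv2.minAreaRect(ray(n,c[:,0],.047)[:,:2].astype(np.float32)*1000)
        u,v=map(int,r[0])
        print(n,np.round(r[0],1),cv2.contourArea(c),"world rect",np.round(q[0],1),np.round(q[1],1),round(q[2],1),"depthpt",np.round(dep(n,u,v,d)*1000,1))
    im=cv2.resize(p[y-40:y+h+80,x-20:x+w+60],None,fx=3,fy=3,interpolation=cv2.INTER_CUBIC)
    cv2.imwrite(f"pics/{n}0z.png",im[:600,:800])
# grey box depth
d=np.load("pics/topd.npy") if 0 else np.load("pics/top0d.npy")
for nm,(u,v) in dict(tin=(266,288),clamp=(308,156),deck=(300,226),grip=(425,390)).items(): print(nm,np.round(dep("top",u,v,d)*1000,1))
E
```

```text
top [265.5 277.5] 315.0 world rect [385.  357.3] [23.6 60. ] 0.1 depthpt [386.2 359.1  38.7]
top [353.5 207. ] 669.5 world rect [517.  195.7] [ 39.5 121.3] 89.3 depthpt [524.9 192.    1.5]
top [293.7 220.8] 6224.0 world rect [491.  307.3] [178.7 162.5] 74.3 depthpt [492.4 308.3  40.1]
side [291.3 270.8] 668.5 world rect [451.3 336.5] [52.5 52.5] 74.7 depthpt [452.  336.3  47.9]
side [327.6 262.1] 641.5 world rect [432.9 269. ] [52.2 52.4] 74.5 depthpt [433.1 270.2  47.8]
side [276.5 237.4] 687.0 world rect [529.2 326. ] [73.2 68.5] 75.0 depthpt [529.8 326.3  46.9]
side [317.9 231.6] 574.5 world rect [499.8 248.9] [56.1 52.5] 74.8 depthpt [500.3 252.2  50. ]
tin [366.  356.7  42.1]
clamp [612.5 280.6  50.9]
deck [483.7 295.5  22.9]
grip [ 112.5  -20.8 -329. ]
```

View pics/top0z.png

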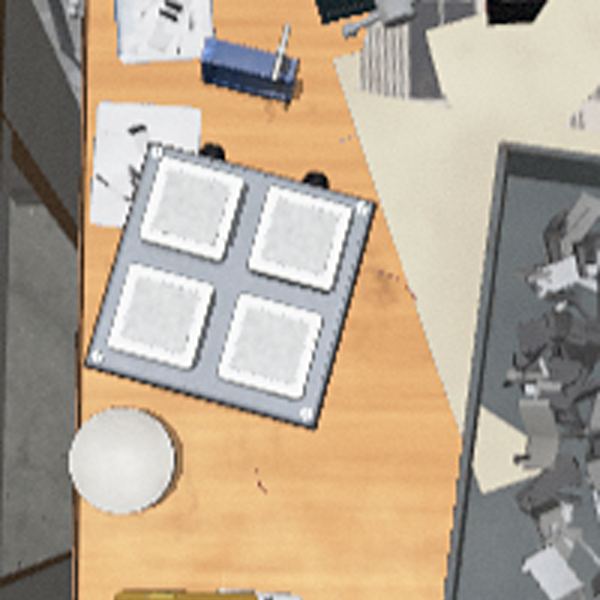

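```bash
python3 - <<'E'
from h import *
import bench
print("tip",bench.tip_extent)
try: print(bench.tip_extent(),bench.tip_extent(0))
except Exception as e: print(e)
for n,(x,y,w,h) in {"top":(250,180,105,100),"side":(262,215,92,80)}.items():
    p=cv2.imread(f"pics/{n}0.png")
    mn=p.min(axis=2)
    for t in (195,205,215,225):
        m=np.zeros(p.shape[:2],np.uint8); m[y:y+h,x:x+w]=(mn[y:y+h,x:x+w]>t)*255
        for c in cv2.findContours(m,cv2.RETR_EXTERNAL,cv2.CHAIN_APPROX_NONE)[0]:
            if cv2.contourArea(c)<200: continue
            q=cv2.minAreaRect(ray(n,c[:,0],.047)[:,:2].astype(np.float32)*1000)
            print(n,t,cv2.contourArea(c),np.round(q[0],1),np.round(q[1],1),round(q[2],1))
E
```

```text
tip 0.014
'float' object is not callable
top 195 782.0 [435.9 268. ] [52.8 54. ] 74.8
top 195 784.5 [454.4 335.4] [53.  54.1] 74.8
top 195 756.0 [503.4 249.5] [52.8 53.6] 74.7
top 195 758.0 [524.9 319.9] [60.1 57.7] 74.8
top 195 415.5 [538.5 346.6] [57.1 65. ] 0.3
top 205 770.5 [435.9 268.1] [52.6 53.8] 75.1
top 205 770.5 [454.6 335.4] [52.9 53.4] 75.0
top 205 751.0 [503.6 249.5] [52.8 53.3] 74.8
top 205 746.5 [522.1 317. ] [52.9 53.2] 74.8
top 205 410.5 [538.5 346.6] [57.1 65. ] 0.3
top 215 762.0 [436.3 267.9] [52.6 52.8] 74.8
top 215 761.0 [454.7 335.4] [52.6 52.7] 74.7
top 215 741.0 [503.7 249.5] [52.6 52.8] 74.7
top 215 738.5 [522.2 317. ] [52.6 53. ] 74.8
top 215 399.0 [539.4 346.5] [55.2 65. ] 0.3
top 225 755.5 [436.3 268. ] [52.3 52.6] 74.6
top 225 755.5 [454.8 335.3] [52.5 52.5] 74.8
top 225 734.0 [503.7 249.6] [52.4 52.5] 74.8
top 225 732.0 [522.1 316.9] [52.5 52.6] 74.7
top 225 295.5 [539.2 362.5] [30.5 56.1] 85.9
side 195 649.5 [451.4 336.3] [51.8 51.9] 74.7
side 195 625.0 [432.9 268.8] [51.7 52. ] 74.5
side 195 572.0 [520.3 322.2] [61.2 52.2] 74.7
side 195 552.5 [500.2 250.4] [51.7 51.5] 74.8
side 205 622.0 [451.1 336.2] [50.5 51.1] 74.4
side 205 606.0 [432.7 268.8] [50.5 51.2] 74.4
side 205 542.5 [518.4 317.6] [50.8 50.9] 74.5
side 205 528.0 [499.6 250.2] [51.  50.1] 74.8
```

Both views agree to within 3 mm, and the spacing is 70 mm and the sides 53 mm, as given. The averaged centres in mm:

| Cover | Box position | Centre (x, y) |
|---|---|---|
| A | -x, -y | (434.5, 268.3) |
| B | -x, +y | (453, 335.8) |
| C | +x, -y | (502, 249.9) |
| D | +x, +y | (520.2, 317.2) |

The box yaw is -15.2°. I'll turn the tool so its x lies along box y, then go above A's outer -y edge with the fingers shut.

```bash
python3 -m jog '[[[488,-594,60],[0,0,-0.836],0],[[488,-594,60],[0,0,-0.836],0],[[488,-594,60],[0,0,-0.836],0],[[488,-594,60],[0,0,-0.836],0],[[488,-594,60],[0,0,-0.836],0],[[488,-594,60],[0,0,-0.836],0],[[488,-594,60],[0,0,-0.836],0],[[488,-594,60],[0,0,-0.836],0],[[488,-594,60],[0,0,-0.836],0],[[488,-594,60],[0,0,-0.836],0],[[488,-594,60],[0,0,-0.836],0],[[488,-594,60],[0,0,-0.836],0],[[488,-594,60],[0,0,-0.836],0],[[488,-594,60],[0,0,-0.836],0],[[488,-594,60],[0,0,-0.836],0],[[488,-594,60],[0,0,-0.836],0],[[488,-594,60],[0,0,-0.836],0],[[488,-594,60],[0,0,-0.836],0],[[488,-594,60],[0,0,-0.836],0],[[488,-594,60],[0,0,-0.836],0]]'
cat >> h.py <<'E'
from scipy.spatial.transform import Rotation as Ro
bx=np.array([.9650,-.2622,0]);by=np.array([.2622,.9650,0])
C=dict(A=[434.5,268.3],B=[453,335.8],C=[502,249.9],D=[520.2,317.2])
def R():
    w,x,y,z=get_obs()["eef_rot"];return Ro.from_quat([x,y,z,w])
def go(xy,z):  # tool shift mm to world xy(mm), TCP z mm
    o=get_obs();d=np.array([*xy,z])-np.array(o["eef_pos"])*1000
    want=Ro.from_matrix(np.c_[by,bx,[0,0,-1]])
    print("t",o["time_s"],"pos",np.round(np.array(o["eef_pos"])*1000,1),"F",np.round(o["wrist_force"],2),"open",round(float(o["opening"]),3))
    print("shift",np.round(R().inv().apply(d),1),"turn",np.round((R().inv()*want).as_rotvec(),3))
E
python3 - <<'E'
from h import *
go((426.4,238.4),75)
E
```

```text
time_s: 1.77
eef_pos: [0.4262, 0.2421, 0.1848]
eef_rot: [-0.001, 0.793, 0.609, 0.0]
wrist_force: [-0.2, -0.7, 0.3]
opening: 0.003
t 1.7667 pos [426.2 242.1 184.8] F [-0.16 -0.7   0.33] open 0.003
shift [ -3.8   1.4 109.8] turn [-0.002 -0.002  0.005]
```

```bash
python3 -m jog '[[[-4,1,40],[0,0,0.005],0],[[-4,1,80],[0,0,0.005],0],[[-4,1,105],[0,0,0.005],0],[[-4,1,114],[0,0,0.005],0],[[-4,1,117],[0,0,0.005],0],[[-4,1,117],[0,0,0.005],0]]'
python3 - <<'E'
from h import *
go((426.4,238.4),61)
for n in("top","side"):
    p,d=camera(n)
    x,y=(245,175) if n=="top" else (255,205)
    im=cv2.resize(p[y-60:y+140,x-40:x+160,::-1],None,fx=3,fy=3,interpolation=cv2.INTER_CUBIC); cv2.imwrite(f"pics/{n}1.png",im)
E
```

```text
time_s: 2.27
eef_pos: [0.4261, 0.2379, 0.068]
eef_rot: [-0.001, 0.795, 0.607, 0.0]
wrist_force: [0.1, 0.4, 1.0]
opening: -0.001
t 2.2667 pos [426.1 237.9  68. ] F [0.07 0.38 0.99] open -0.001
shift [0.5 0.1 7. ] turn [-0.002 -0.002 -0.001]
```

View pics/side1.png

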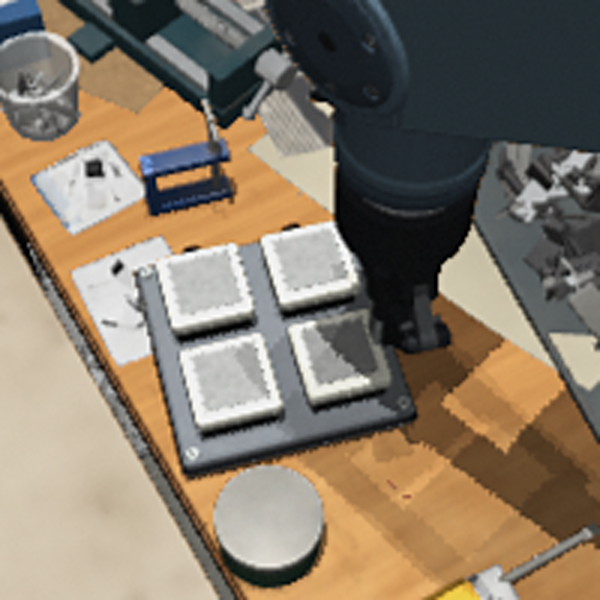

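View pics/top1.png

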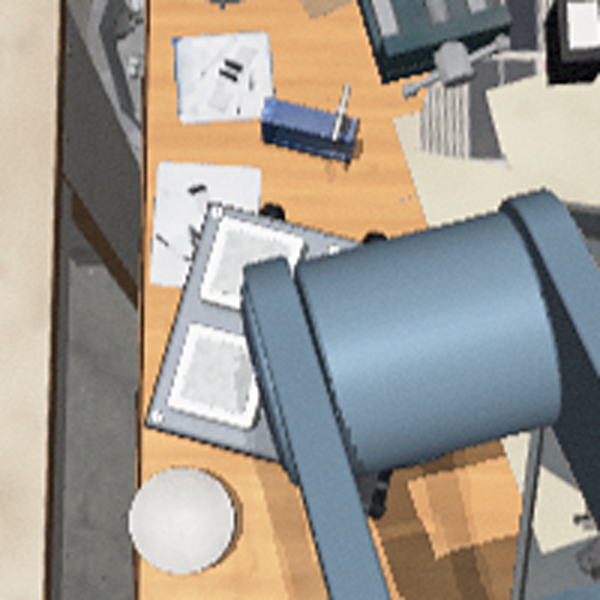

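In the side view the shut fingertips hang just over A's -y edge, at about (395,335) in the crop. The other covers, the tin and the clamp are clear. I'll press down gently.

```bash
python3 -m jog '[[[0,0,3],[0,0,0],0],[[0,0,5],[0,0,0],0],[[0,0,6],[0,0,0],0],[[0,0,6.5],[0,0,0],0],[[0,0,7],[0,0,0],0],[[0,0,7.5],[0,0,0],0],[[0,0,7.5],[0,0,0],0]]'
```

```text
time_s: 2.95
eef_pos: [0.4274, 0.2385, 0.062]
eef_rot: [-0.001, 0.795, 0.607, 0.002]
wrist_force: [-0.8, 0.4, -0.1]
opening: -0.001
```

```bash
python3 -m jog '[[[0,0,1],[0,0,0],0],[[0,0,1.5],[0,0,0],0],[[0,0,1.5],[0,0,0],0]]'
```

```text
time_s: 3.2
eef_pos: [0.4276, 0.2385, 0.061]
eef_rot: [-0.001, 0.795, 0.607, 0.002]
wrist_force: [-1.7, -2.0, 5.7]
opening: 0.001
```

```bash
python3 -m jog '[[[0,0,1],[0,0,0],0],[[0,0,1],[0,0,0],0],[[0,0,1],[0,0,0],0]]'
```

```text
time_s: 3.45
eef_pos: [0.4276, 0.2385, 0.0609]
eef_rot: [-0.001, 0.795, 0.607, 0.001]
wrist_force: [-5.2, -2.6, 11.5]
opening: 0.001
```

A is sound: 11.5 N and no give, with contact at TCP z 61 mm. Next is C, 69 mm along tool y.

```bash
python3 -m jog '[[[0,0,-5],[0,0,0],0],[[0,0,-10],[0,0,0],0],[[0,20,-10],[0,0,0],0],[[0,45,-10],[0,0,0],0],[[0,62,-10],[0,0,0],0],[[0,69,-10],[0,0,0],0],[[0,69,-10],[0,0,0],0],[[0,69,-6],[0,0,0],0],[[0,69,-3],[0,0,0],0],[[0,69,-2],[0,0,0],0],[[0,69,-2],[0,0,0],0]]'
python3 - <<'E'
from h import *
go((493.9,220.0),61)
E
```

```text
time_s: 4.37
eef_pos: [0.4928, 0.2206, 0.0622]
eef_rot: [-0.001, 0.794, 0.608, 0.001]
wrist_force: [-0.5, -0.4, 0.3]
opening: -0.003
t 4.3667 pos [492.8 220.6  62.2] F [-0.52 -0.39  0.27] open -0.003
shift [-0.3  1.2  1.2] turn [-0.001 -0.002  0.   ]
```

```bash
python3 -m jog '[[[0,1,1],[0,0,0],0],[[0,1,2],[0,0,0],0],[[0,1,2.5],[0,0,0],0],[[0,1,2.5],[0,0,0],0]]'
```

```text
time_s: 4.7
eef_pos: [0.4937, 0.2204, 0.0596]
eef_rot: [-0.001, 0.794, 0.608, 0.001]
wrist_force: [-0.1, -0.1, -0.6]
opening: 0.004
```

```bash
python3 -m jog '[[[0,0,0.5],[0,0,0],0],[[0,0,0.8],[0,0,0],0],[[0,0,0.8],[0,0,0],0]]'
python3 - <<'E'
from h import *
p,d=camera("side"); np.save("pics/side2d.npy",d)
cv2.imwrite("pics/side2.png",cv2.resize(p[195:315,235:375,::-1],None,fx=5,fy=5,interpolation=cv2.INTER_CUBIC))
d0=np.load("pics/side0d.npy")
T=np.array(get_calibration("side")["world_from_camera"])
# plane fit of cover C from depth, along box y
c=get_calibration("side");v,u=np.mgrid[205:300,255:365]
for nm,dd in(("before",d0),("now",d)):
    z=dd[v,u];P=np.stack([(u-c["cx"])/c["fx"]*z,(v-c["cy"])/c["fy"]*z,z],-1)@T[:3,:3].T+T[:3,3]
    for k in C:
        q=P.reshape(-1,3)*1000-np.array([*C[k],0]); a=q@bx;b=q@by
        m=(abs(a)<22)&(b>-15)&(b<22)&(abs(q[:,2]-47)<8)
        A=np.c_[a[m],b[m],np.ones(m.sum())]
        if m.sum()>20: print(nm,k,m.sum(),np.round(np.linalg.lstsq(A,q[m,2],rcond=None)[0],3))
E
```

```text
time_s: 4.95
eef_pos: [0.4937, 0.2204, 0.0588]
eef_rot: [-0.001, 0.794, 0.608, 0.001]
wrist_force: [-0.5, -0.8, -0.2]
opening: 0.003
before A 405 [-2.0000e-03 -2.0000e-03  4.7567e+01]
before B 425 [-7.0000e-03  4.0000e-03  4.7552e+01]
before C 367 [-3.0000e-03 -1.9000e-02  4.7586e+01]
before D 375 [-7.0000e-03 -1.0000e-03  4.7546e+01]
now A 408 [-1.0000e-02 -6.0000e-03  4.7677e+01]
now B 426 [-2.0000e-03 -4.0000e-03  4.7573e+01]
now C 355 [ 0.     0.121 48.109]
now D 376 [-5.0000e-03 -0.0000e+00  4.7665e+01]
```

View pics/side2.png

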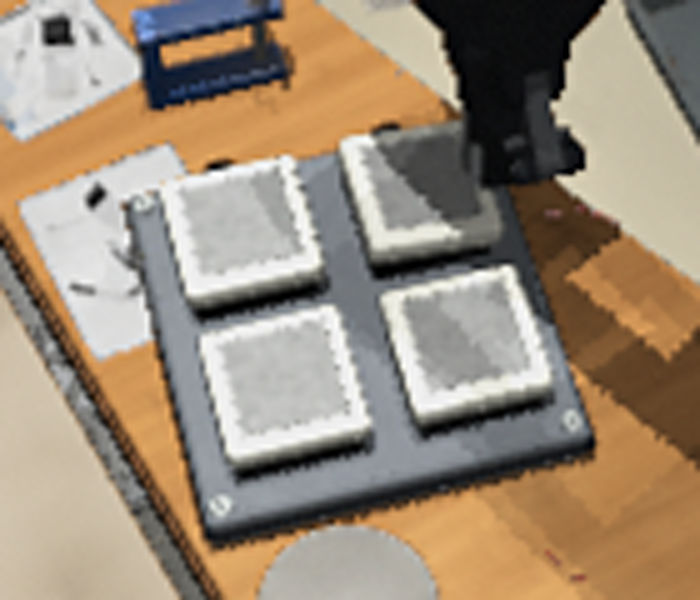

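C is the unseated one: its measured tilt is 0.12 rad towards the fingers at (490,150) in the crop, and the other three are level. I'll lift off, let it fall level, and move 31 mm along tool x to its middle.

```bash
python3 -m jog '[[[0,0,-6],[0,0,0],0],[[0,0,-13],[0,0,0],0],[[10,0,-13],[0,0,0],0],[[22,0,-13],[0,0,0],0],[[30,0,-13],[0,0,0],0],[[31,0,-13],[0,0,0],0],[[31,0,-13],[0,0,0],0],[[31,0,-13],[0,0,0],0]]'
python3 - <<'E'
from h import *
go(C["C"],61)
E
```

```text
time_s: 5.67
eef_pos: [0.5014, 0.2505, 0.0715]
eef_rot: [-0.001, 0.794, 0.608, 0.0]
wrist_force: [-0.0, 0.4, 0.1]
opening: -0.001
t 5.6667 pos [501.4 250.5  71.5] F [-0.05  0.43  0.07] open -0.001
shift [-0.5  0.8 10.5] turn [-0.002 -0.002  0.001]
```

```bash
python3 -m jog '[[[-0.5,1,4],[0,0,0],0],[[-0.5,1,7],[0,0,0],0],[[-0.5,1,9],[0,0,0],0],[[-0.5,1,10],[0,0,0],0],[[-0.5,1,10.5],[0,0,0],0],[[-0.5,1,11],[0,0,0],0],[[-0.5,1,11],[0,0,0],0]]'
```

```text
time_s: 6.25
eef_pos: [0.5022, 0.2496, 0.061]
eef_rot: [-0.001, 0.794, 0.608, -0.0]
wrist_force: [-2.4, -1.3, 6.6]
opening: 0.004
```

```bash
python3 -m jog '[[[0,0,0.8],[0,0,0],0],[[0,0,1.2],[0,0,0],0],[[0,0,1.6],[0,0,0],0],[[0,0,2],[0,0,0],0],[[0,0,2],[0,0,0],0]]'
```

```text
time_s: 6.67
eef_pos: [0.5022, 0.2495, 0.0597]
eef_rot: [-0.001, 0.794, 0.608, -0.0]
wrist_force: [-3.1, -1.0, 7.3]
opening: 0.0
```

Now it is sliding down at about 7 N, so I'll carry on to the seat at TCP z ≈ 57.5 mm.

```bash
python3 -m jog '[[[0,0,1],[0,0,0],0],[[0,0,1.8],[0,0,0],0],[[0,0,2.4],[0,0,0],0],[[0,0,3],[0,0,0],0],[[0,0,3],[0,0,0],0],[[0,0,3],[0,0,0],0]]'
```

```text
time_s: 7.17
eef_pos: [0.5022, 0.2495, 0.0576]
eef_rot: [-0.001, 0.794, 0.608, -0.0]
wrist_force: [-3.1, 0.1, 9.4]
opening: 0.001
```

```bash
python3 -m jog '[[[0,0,1],[0,0,0],0],[[0,0,1.8],[0,0,0],0],[[0,0,1.8],[0,0,0],0],[[0,0,1.8],[0,0,0],0]]'
python3 - <<'E'
from h import *
p,d=camera("side")
cv2.imwrite("pics/side3.png",cv2.resize(p[195:315,235:375,::-1],None,fx=5,fy=5,interpolation=cv2.INTER_CUBIC))
T=np.array(get_calibration("side")["world_from_camera"])
c=get_calibration("side");v,u=np.mgrid[205:300,255:365]
z=d[v,u];P=np.stack([(u-c["cx"])/c["fx"]*z,(v-c["cy"])/c["fy"]*z,z],-1)@T[:3,:3].T+T[:3,3]
for k in C:
    q=P.reshape(-1,3)*1000-np.array([*C[k],0]); a=q@bx;b=q@by
    m=(abs(a)<24)&(abs(b)<24)&(abs(q[:,2]-46)<4)
    A=np.c_[a[m],b[m],np.ones(m.sum())]
    for _ in range(2):
        s=np.linalg.lstsq(A,q[m,2],rcond=None)[0]
    print(k,m.sum(),np.round(s,3),"med",np.median(q[m,2]))
go(C["C"],57.5)
E
```

```text
time_s: 7.5
eef_pos: [0.5022, 0.2495, 0.0575]
eef_rot: [-0.001, 0.794, 0.608, -0.0]
wrist_force: [-6.0, -2.5, 15.8]
opening: -0.001
A 568 [3.0000e-03 2.0000e-03 4.7331e+01] med 47.41758378783628
B 575 [-3.0000e-03  2.0000e-03  4.7386e+01] med 47.35031606356599
C 252 [ 7.0000e-03 -2.0000e-03  4.4254e+01] med 44.01924325617512
D 518 [-7.0000e-03  4.0000e-03  4.7376e+01] med 47.38569006342641
t 7.55 pos [502.2 249.5  57.5] F [-7.04 -2.09 15.9 ] open 0.001
shift [ 0.3 -0.3  0. ] turn [-0.003 -0.001  0.001]
```

View pics/side3.png

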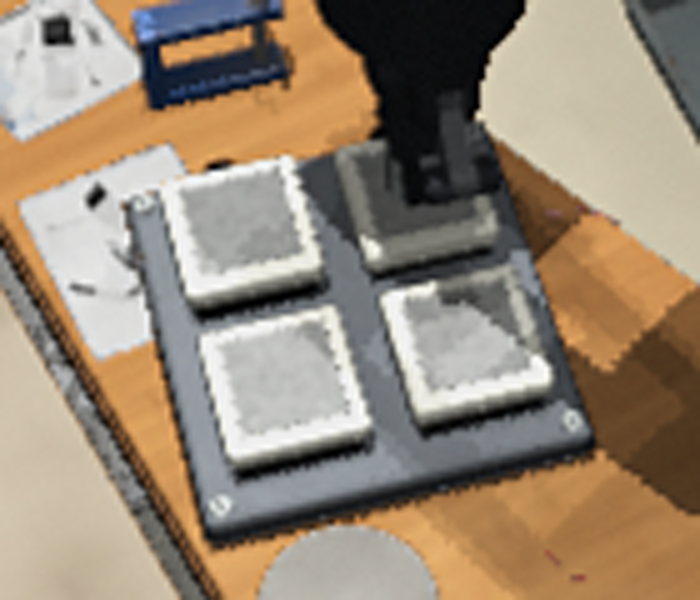

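C is seated: it is 3.4 mm lower and level, with the fingers in its middle at (445,165) in the crop, pressing with about 16 N. The others are unchanged at their old height. I'll hand in now.

```bash
python3 -c "
from bench import *
print(hand_in()); print(get_obs()['time_s'])"
```

```text
the job is handed in; nothing more can be done
None
the job is handed in; nothing more can be done
```

I found the unseated cover and pressed it home. I handed the job in at about 7.6 s with the fingertips still holding it down; the hand-in gives no verdict.

- **Search:** I pressed the outer edge of the near-right cover (box -x, -y) first. It held firm at 11.5 N. The next one, at box +x, -y, gave with almost no force and tipped 0.12 rad in the depth image. I did not press the two covers on the box's +y side.
- **Seating:** I lifted off and pressed that cover in its middle. It slid down at 7–9 N and then stopped.
- **Last checks:** The cover is about 3.4 mm lower, level within 0.01 rad, and held with about 16 N. The other three covers are level at their old height, with no fingers on them. The pictures showed no sign that the tin or clamp had moved. The screwdriver was outside the last pictures, but the tool never came down near it. No check failed or disagreed.

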